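# Centre-punch the corner mark of the L-shaped bracket blank

### The arm

A 6-joint arm with a two-finger parallel gripper is mounted at the origin on the work surface. World frame = base frame: x ahead of the robot, y to its left, z up, the work surface at z = 0. Lengths are in mm, angles in rad, forces in N, time in s.
With the tool pointing down it reaches from about 400 to 925 mm from the base axis. Payload 3.4 kg.
Tool frame: the origin (TCP) lies at the very end of the fingers, on their centre line; the grasp point (between the pads) lies env.hold_point_z behind it (env.hold_point_z is the distance from the TCP to the grasp point, in mm); z points along the fingers, y is the line along which they close (so a half turn about z gives the same grasp; the last joint's range is limited). The gripper opens to 85 mm and grips with 20 to 120 N. Pads are 22 mm wide; open, the fingers measure 114 mm over their backs; the gripper's body (76 mm by 85 mm) begins 54 mm behind the grasp point. The pads swing forward as they close: fully open they stand 13 mm farther back than shut.
Start: joints at [-1.389, 0.307, 1.506, -0, 1.328, -0.073], TCP at [145.461, -556.302, 197.305] pointing down, gripper open.
Joint ranges: [-3.12, 3.12], [-1.05, 2.28], [0.14, 2.33], [-1.42, 4.57], [0.1, 2.73], [-2.68, 2.68]. Speed limits (rad/s): [2.57, 2.57, 3.14, 3.14, 3.14, 3.14].

### API

Orientations are given as a unit quaternion [w, x, y, z].
In Python, from bench import env gives the robot as it stands.
- The arm moves only by the tool apply_moves, never from a script. Its argument "steps" is one flat list of numbers, 4 for each row, row after row: the shift along the tool's x, y, z in units of 25 mm (1.0 is 25 mm), then the turn about the tool's z in rad. In form: [tx, ty, tz, yaw, tx, ty, tz, yaw, ...]. A call has 1 to 20 rows; each row is the pose to reach, as a shift and turn from the pose commanded when the call began, along the tool's axes at that moment; what a row does not reach only later rows make up. A row lasts 1/8 s, in which the tool goes at most 62.5 mm and 10.7 degrees, less where a joint would pass 70% of its speed; a pose out of reach is approached as far as the arm can. A call with a gripper value outside its range is refused whole. "gripper" is the gripper's target within -1 to 1 (fully open at 1, half-way at 0, shut at -1), set as the call begins (left out, the last holds). The fingers move at their own pace and stop on an object; "force" is the grip in N (left out, the last holds). Time passes only in rows, so rows that repeat a pose let the fingers close. It gives the time, the measured TCP pose, the force, the opening and the grip force at its end, in the units of the state.
- env.observe(): the state, without advancing time (a new reading comes with each control period).
- env.get_image(name): name is "scene" or "top" or "wrist"; returns a dict with "color" (400x640x3 uint8, blue, green, red), "z_map" (400x640 float32, mm along the optical axis (not along the pixel's ray), 0 where there is no reading), "intrinsics" (3x3 intrinsics, pixels), "extrinsics" (4x4, takes a point from camera to world coordinates). Camera axes: x right, y down, z forward; pixel columns grow to the right and rows downward; lengths in mm; the calibration is good to about 2 mm. A picture is of the moment at which its call begins.
- env.sign_off(): hands the job in; it is judged then, once.
The state is a dict: "clock": time; "joint_positions": joint angles; "qvel": joint speeds; "effort": joint torques, N m; "eef_pos": TCP position; "ee_rot": TCP orientation; "wrist_force": force on the tool from outside, world axes, zero at the start; "moment": the same for the moment, N m; "finger_gap": finger opening in mm; "gripper_force": force on a finger pad.
Only numpy, scipy, OpenCV 4.12 (cv2) and the standard library are available. Lean on these libraries where they do the work, as an engineer would, in place of code of your own. Each camera call takes 0.05 s, during which the arm holds its last target. There are 200 camera calls.

### The job

Spot the drill hole in the L-shaped bracket blank: take the spring-loaded centre punch (the upright steel barrel on a wide round foot), stand it upright on the cross scribed at the corner of the L, and press it straight down until its spring snaps and it is fully down. Fire it nowhere else, do not shove the blank out of its place, and leave the punch released, sprung back up, standing upright on the mark.

Things in the scene. Friction and masses are not known exactly. Their poses are not given: they have to be found in the camera images.
- punch_grip (a point): Grip centre of the loose upright steel punch (0.33 kg, 105 mm tall, round): foot disc 44 mm wide, 12 thick; stem 14 wide; collar 40 wide at 30 to 37 mm up; barrel 28 wide from there to the top. Point: on the axis, 72 mm above the foot's underside, 33 below the top, z up; it is on the barrel and sinks as it is pressed. The point that marks is at the foot's centre. A plain rod nearby has no foot.
- plunger (a joint): Travel of the punch's barrel down over its foot: 0 sprung out, 0.012 m fully down. Takes about 3 N at first, rising to 14 or 15 N at 4 to 5 mm, where the hidden spring snaps and resistance falls off, to about 3 N just before the hard stop at 12 mm. Springs back when let up. Lower the held barrel 12 to 14 mm after the foot meets the blank; do not stop at the first resistance.
- mark (a point): Centre of the scribed cross (dark 30 mm lines) at the corner of the L-shaped blank, on its top face, 6 mm above the table, z up. The blank is a loose aluminium plate, 6 mm thick, 0.35 kg, lying flat. Its arms, 60 mm wide, reach 90 mm from this point along its +x and +y; the other edges are 30 mm away. A strip and a T-shaped plate with their own crosses lie beside it.
Not all that is in view belongs to the job. What is shaped like the part that bears punch_grip but blue is not meant. What is shaped like the part that bears mark but green is not meant.

How it is judged (in metres and radians):
On the way:
1. the punch, upright on the L blank's corner mark, is pressed down past its snap (value of joint plunger above 0.0105 m and horizontal distance between punch_grip and mark below 0.015 m and angle between punch_grip's own z axis and vertical below 0.175 rad and height (world z) of punch_grip below 0.073 m), for 0.1 s.
At the end, for the whole second after the job is handed in: After being pressed past its snap (more than 10.5 mm of its 12 mm travel) on the mark, the punch stands on the L blank, released and sprung back (less than 3 mm down), its axis within 15 mm of the mark and within 10 degrees of upright; the mark is within 20 mm of where it began (horizontal distance between punch_grip and mark below 0.015 m and angle between punch_grip's own z axis and vertical below 0.175 rad and height (world z) of punch_grip between 0.073 and 0.083 m and value of joint plunger below 0.003 m and distance of mark from where it was at the start of the episode below 0.02 m); the robot touches nothing.
It fails at once if the punch is fired away from the corner mark of the L blank (more than 20 mm from it) (value of joint plunger above 0.0105 m and horizontal distance between punch_grip and mark above 0.02 m).
It fails at once if the L blank is shoved more than 30 mm out of its place (distance of mark from where it was at the start of the episode above 0.03 m).
It also fails if it takes over 38 s, if anything falls off the work surface, if the arm or the gripper's body presses on something with over 40 N, if the wrist force passes 120 N, or if a joint passes its speed limit or range.

## Working session

There is one attempt and no reset: what is moved stays moved. The work goes in short steps, Python scripts to look and compute and a tool call to move; the robot and the scene stay as the last step left them, time stands still between calls to the robot, and variables do not carry over. Pictures are saved under pics/ and viewed, at most 10 in all, crops included, and the job is handed in when it is done.

Besides the shell and the picture viewer there is one more tool, called after "Call:" as name(argument=value, ...), one argument or row to a line, values as JSON. apply_moves: Moves the arm, as the interface text tells. Its arguments: {"type":"object","properties":{"steps":{"type":"array","items":{"type":"number"}},"gripper":{"type":"number"},"force":{"type":"number"}},"required":["steps"]}

```bash
mkdir -p pics; ls; cat > h.py <<'E'
import numpy as np, cv2
from bench import env
def cloud(im):
    K=im["intrinsics"];T=im["extrinsics"];z=im["z_map"]
    v,u=np.mgrid[:z.shape[0],:z.shape[1]]
    p=np.stack([(u-K[0,2])/K[0,0]*z,(v-K[1,2])/K[1,1]*z,z],-1)
    w=p@T[:3,:3].T+T[:3,3]; w[z==0]=np.nan
    return w
E
python3 - <<'E'
from h import *
a=env.get_image("top");b=env.get_image("scene")
np.savez("a.npz",**a);np.savez("b.npz",**b)
cv2.imwrite("pics/top.png",a["color"]);cv2.imwrite("pics/scene.png",b["color"])
print(env.observe(),env.hold_point_z)
E
```

```text
pics
{'clock': 0.1, 'joint_positions': array([-1.38848576e+00,  3.07506490e-01,  1.50752385e+00, -5.21887588e-06,
        1.32846003e+00, -7.34796607e-02]), 'qvel': array([-0.00013485, -0.00321812, -0.00175792, -0.00121241,  0.00026586,
        0.00260717]), 'effort': array([ 2.29873231e-04, -4.58529747e+01, -2.52607226e+01, -1.16084911e-04,
        5.59073247e-03,  5.55950763e-06]), 'eef_pos': array([ 145.33882653, -555.60365716,  196.47563231]), 'ee_rot': array([-9.47311763e-04,  9.91832035e-01,  1.27547299e-01, -5.41356875e-05]), 'wrist_force': array([-0.63628492, -1.04175709, -0.63126129]), 'moment': array([-0.04763613,  0.02279889, -0.01156626]), 'gripper_force': 0.0, 'finger_gap': 85.70040779223275} 18.700000000000003
```

View pics/top.png

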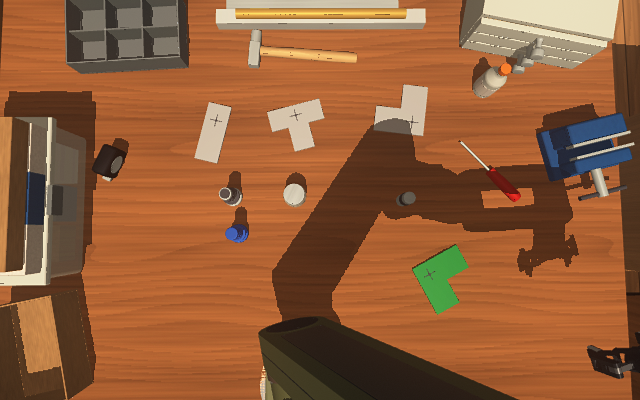

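View pics/scene.png

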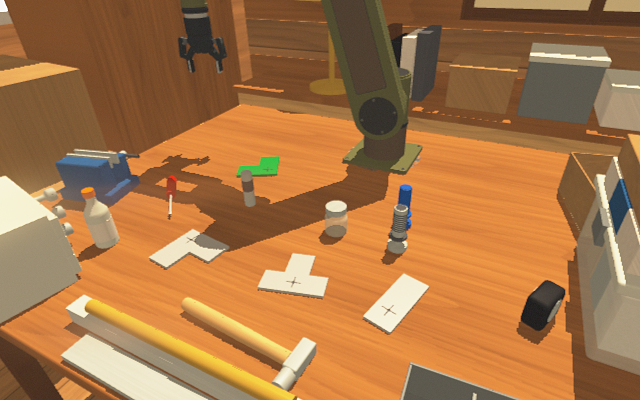

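Punch candidates in the top view: steel with foot (230,195), blue (237,233), rod (407,199), can (293,194). Blank candidates: white L (405,112, cross ≈413,122), T (296,120), strip (212,132), green L (438,278). I choose (230,195) and the white L, and check both with a close crop.

```bash
python3 - <<'E'
from h import *
a=dict(np.load("a.npz"));b=dict(np.load("b.npz"))
def crop(c,u,v,w,h,s): return cv2.resize(c[v:v+h,u:u+w],None,fx=s,fy=s,interpolation=cv2.INTER_CUBIC)
A=crop(a["color"],205,175,60,75,5);B=crop(a["color"],365,75,75,75,5);C=crop(b["color"],370,175,75,90,3);D=crop(b["color"],140,220,100,55,4)
out=np.zeros((600,800,3),np.uint8)
out[:375,:300]=A;out[:375,310:685]=B;out[380:600,:400]=D;out[330:600,420:645]=C
cv2.imwrite("pics/crop.png",out)
w=cloud(a);wb=cloud(b)
for n,W,p in [("punch",w,(230,195)),("mark",w,(413,122)),("rod",w,(407,199)),("can",w,(293,194)),("sp top",wb,(402,210)),("s mark",wb,(191,239))]:
    print(n,W[p[1],p[0]].round(1))
print(a["extrinsics"].round(2),a["intrinsics"])
# clusters
for n,(u0,u1,v0,v1),W in [("punchtop",(210,245,178,212),w),("scene",(380,420,195,255),wb)]:
    q=W[v0:v1,u0:u1].reshape(-1,3);q=q[q[:,2]>4]
    for lo,hi in [(4,9),(9,15),(15,28),(28,40),(40,60),(60,80),(80,100),(100,112)]:
        s=q[(q[:,2]>lo)&(q[:,2]<=hi)]
        if len(s): print(n,lo,hi,len(s),s.min(0).round(1),s.max(0).round(1))
E
```

```text
punch [431.3 169.8 104.9]
mark [ 612.1 -250.7    8.3]
rod [ 420.7 -214.2   95.8]
can [435.4  35.6  69.1]
sp top [444.5 185.7 104.8]
s mark [ 613.5 -249.4    6.6]
[[-1.00000e-02 -1.00000e+00  8.00000e-02  3.54690e+02]
 [-1.00000e+00  1.00000e-02 -1.00000e-02 -1.11800e+01]
 [ 1.00000e-02 -8.00000e-02 -1.00000e+00  1.09197e+03]
 [ 0.00000e+00  0.00000e+00  0.00000e+00  1.00000e+00]] [[458.29502409   0.         318.55890285]
 [  0.         458.29502409 194.60771388]
 [  0.           0.           1.        ]]
punchtop 4 9 64 [401.1 155.    4. ] [479.7 236.    8.9]
punchtop 9 15 43 [414.8 160.5   9.3] [455.  196.2  15. ]
punchtop 15 28 7 [414.7 162.5  15.1] [454.8 181.2  16.5]
punchtop 28 40 83 [415.8 161.7  31.4] [455.2 198.5  40. ]
punchtop 40 60 23 [417.9 163.2  40. ] [450.  190.4  58.3]
punchtop 60 80 20 [421.2 167.2  60.3] [446.9 182.2  78.9]
punchtop 80 100 30 [421.2 167.1  80.3] [449.5 188.7  99.5]
punchtop 100 112 130 [422.5 168.1 100.8] [448.9 193.7 111.7]
scene 4 9 46 [351.4 162.5   4.2] [459.6 201.1   8.9]
scene 9 15 184 [332.4 158.3   9. ] [460.5 200.9  14.8]
scene 15 28 12 [439.2 175.5  15.6] [445.  185.8  19.6]
scene 28 40 139 [337.  160.2  30. ] [457.9 198.7  39.8]
scene 40 60 116 [350.1 150.4  40.2] [452.9 193.4  59.9]
scene 60 80 185 [345.1 151.   60.1] [452.1 193.8  79.9]
scene 80 100 171 [350.8 151.7  80.1] [453.1 193.6  99.9]
scene 100 112 94 [426.1 166.2 100.3] [452.4 193.  106.9]
```

View pics/crop.png

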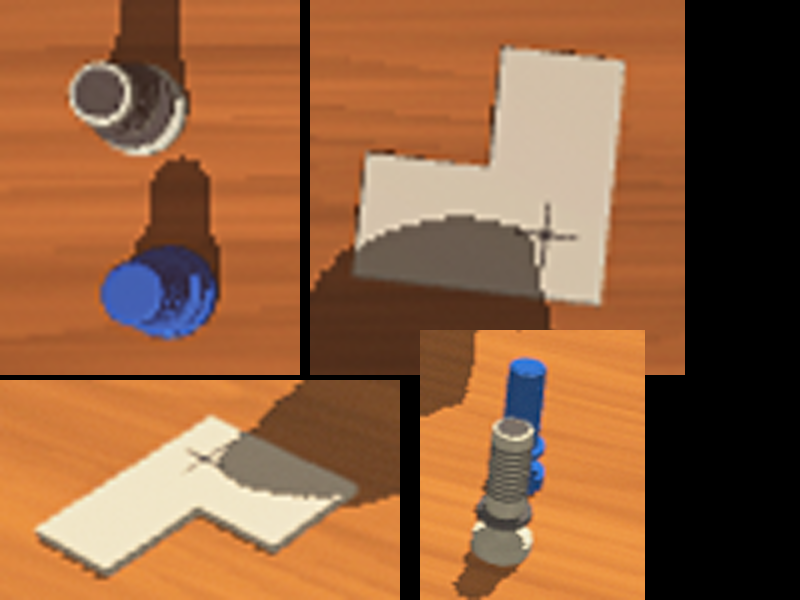

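The crops show the steel punch with ringed barrel, collar and foot at top (225–240, 188–205), blue beside it, and the white L cross at top (412,122). Heights 105 and ~6 mm agree. I go over the mark first and take a wrist view.

Call:
apply_moves(
  steps=[21.15,-7.13,0,0.256,21.15,-7.13,0,0.256,21.15,-7.13,0,0.256,21.15,-7.13,0,0.256,21.15,-7.13,0,0.256,21.15,-7.13,0,0.256,21.15,-7.13,0,0.256,21.15,-7.13,0,0.256,21.15,-7.13,0,0.256,21.15,-7.13,0,0.256,21.15,-7.13,0,0.256,21.15,-7.13,0,0.256,21.15,-7.13,0,0.256,21.15,-7.13,0,0.256],
  gripper=1,
)

```text
clock: 1.85
eef_pos: [611.2, -250.9, 197.6]
ee_rot: [0.0, 1.0, -0.001, 0.0]
wrist_force: [-0.3, -0.1, -0.4]
finger_gap: 85.8
gripper_force: 0.0
```

```bash
python3 - <<'E'
from h import *
c=env.get_image("wrist");np.savez("c.npz",**c);cv2.imwrite("pics/w1.png",c["color"])
s=env.observe();print(s["clock"],s["eef_pos"],s["ee_rot"],s["joint_positions"]);print(c["extrinsics"].round(3))
E
```

```text
1.9 [ 611.36599259 -250.77239959  197.59496197] [ 6.62219366e-05  9.99999731e-01 -7.19718320e-04  1.21045242e-04] [-4.53151950e-01  4.26102098e-01  1.31466932e+00 -1.34822475e-05
  1.40054561e+00  1.11908610e+00]
[[-3.00000e-03 -9.63000e-01 -2.69000e-01  6.78600e+02]
 [-1.00000e+00  3.00000e-03 -1.00000e-03 -2.50341e+02]
 [ 1.00000e-03  2.69000e-01 -9.63000e-01  3.74411e+02]
 [ 0.00000e+00  0.00000e+00  0.00000e+00  1.00000e+00]]
```

View pics/w1.png

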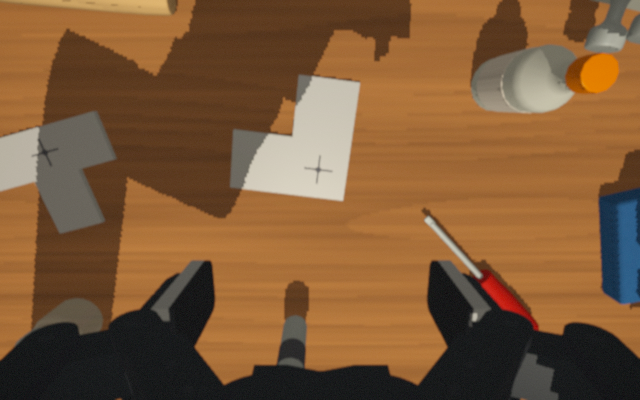

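```bash
cat >> h.py <<'E'
def ray(im,u,v,z):
    T=im["extrinsics"];d=T[:3,:3]@np.linalg.solve(im["intrinsics"],[u,v,1.]);o=T[:3,3]
    return o+d*(z-o[2])/d[2]
E
python3 - <<'E'
from h import *
a=dict(np.load("a.npz"));c=dict(np.load("c.npz"));b=dict(np.load("b.npz"))
print("mark wrist",ray(c,318,170,6),"top",ray(a,411.9,122.1,6),"scene",ray(b,191,239.5,6))
print("wrist z",cloud(c)[170,318])
g=cv2.cvtColor(c["color"],cv2.COLOR_BGR2GRAY)[155:186,303:334].astype(int)
print("col",303+np.argsort(g.sum(0))[:3],"row",155+np.argsort(g.sum(1))[:3])
E
```

```text
mark wrist [ 612.46038348 -248.02895284    6.        ] top [ 612.39304241 -248.53991397    6.        ] scene [ 614.3631147  -248.70212802    6.        ]
wrist z [ 612.65366361 -248.03570895    7.07661332]
col [318 317 319] row [169 170 168]
```

Call:
apply_moves(
  steps=[-7,-17.2,0,0,-7,-17.2,0,0,-7,-17.2,0,0,-7,-17.2,0,0,-7,-17.2,0,0,-7,-17.2,0,0,-7,-17.2,0,0,-7,-17.2,0,0,-7,-17.2,0,0,-7,-17.2,0,0,-7,-17.2,0,0,-7,-17.2,0,0],
)

```text
clock: 3.4
eef_pos: [437.5, 179.0, 197.3]
ee_rot: [0.0, 1.0, -0.001, 0.0]
wrist_force: [0.4, -1.0, -0.0]
finger_gap: 85.1
gripper_force: 0.0
```

```bash
python3 - <<'E'
from h import *
c=env.get_image("wrist");np.savez("d.npz",**c);cv2.imwrite("pics/w2.png",c["color"])
s=env.observe();print(s["clock"],s["eef_pos"],s["ee_rot"],s["joint_positions"])
w=cloud(c);r=(abs(w[...,0]-437)<40)&(abs(w[...,1]-180)<40)
for lo,hi in [(8,14),(28,40),(101,110)]:
    m=r&(w[...,2]>lo)&(w[...,2]<hi); q=w[m]
    print(lo,hi,len(q),q.min(0).round(1),q.max(0).round(1)) if len(q) else 0
    if lo>100 and len(q):
        (x,y),rad=cv2.minEnclosingCircle(q[:,:2].astype(np.float32));print(x,y,rad)
E
```

```text
3.45 [437.43758317 179.14185505 197.24396764] [ 5.93848238e-05  9.99999571e-01 -9.23690413e-04 -2.03621423e-05] [ 2.99384479e-01  1.63517650e-01  1.70781400e+00 -1.06163433e-04
  1.27033504e+00  1.87205961e+00]
8 14 236 [430.4 160.2   8.1] [457.1 202.5  14. ]
28 40 441 [425.3 162.5  29.9] [455.3 200.2  39.9]
101 110 962 [421.9 168.1 101. ] [449.4 194.6 107.5]
435.3853759765625 181.5100555419922 14.047257423400879
```

View pics/w2.png

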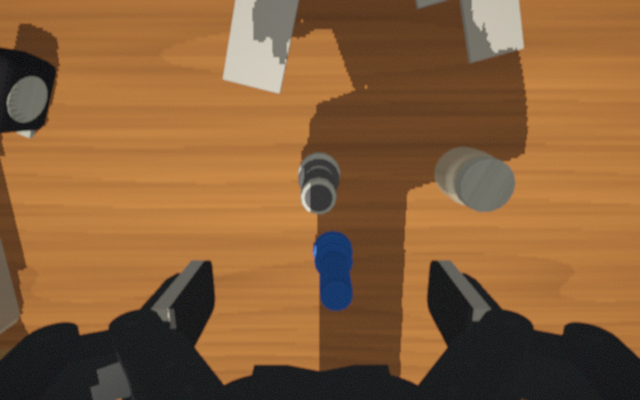

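Wrist view: steel punch top at (319,195), blue one at (336,295) well behind, can at (478,182); the punch axis is at (435.5, 181.4) and the mark at (612.5, -248.3). Descending and gripping.

Call:
apply_moves(
  steps=[-0.07,-0.09,0,0,-0.07,-0.09,1.5,0,-0.07,-0.09,3,0,-0.07,-0.09,4.5,0,-0.07,-0.09,5.3,0,-0.07,-0.09,5.76,0,-0.07,-0.09,5.76,0,-0.07,-0.09,5.76,0],
)

```text
clock: 4.45
eef_pos: [436.1, 182.5, 54.1]
ee_rot: [-0.0, 1.0, -0.0, 0.001]
wrist_force: [-0.9, -1.1, 0.2]
finger_gap: 85.6
gripper_force: 0.0
```

Call:
apply_moves(
  steps=[0,0,0,0,0,0,0,0,0,0,0,0,0,0,0,0,0,0,0,0,0,0,0,0,0,0,0,0,0,0,0,0],
  gripper=-1,
  force=60,
)

```text
clock: 5.45
eef_pos: [435.4, 182.2, 53.4]
ee_rot: [0.0, 1.0, -0.0, 0.0]
wrist_force: [-0.1, -0.9, 3.7]
finger_gap: 25.9
gripper_force: 58.8
```

Call:
apply_moves(
  steps=[0,0,-0.4,0,0,0,-1.2,0,0,0,-2.4,0,0,0,-3.6,0,0,0,-4.6,0,0,0,-5,0,0,0,-5,0],
)

```text
clock: 6.32
eef_pos: [435.1, 182.3, 178.4]
ee_rot: [-0.0, 1.0, -0.0, 0.0]
wrist_force: [0.1, 0.2, -3.4]
finger_gap: 25.7
gripper_force: 59.6
```

```bash
python3 - <<'E'
from h import *
b=env.get_image("scene");c=b["color"][100:260,340:480]
w=env.get_image("wrist")["color"][150:400,150:490]
cv2.imwrite("pics/held.png",np.hstack([cv2.resize(c,(438,500),interpolation=3),cv2.resize(w,(340,500))]))
s=env.observe();print(s["clock"],s["eef_pos"],s["finger_gap"],s["wrist_force"])
W=cloud(b);p=s["eef_pos"];r=(abs(W[...,0]-p[0])<40)&(abs(W[...,1]-p[1])<40)
for lo in range(80,185,10):
    q=W[r&(W[...,2]>lo)&(W[...,2]<=lo+10)]
    if len(q)>5: print(lo,len(q),q.min(0).round(1),q.max(0).round(1))
E
```

```text
6.425 [434.14126338 181.93930393 177.18839903] 25.71094400070723 [-0.07789151 -0.24387706 -3.84502933]
120 44 [434.8 161.7 123.9] [458.8 201.4 129.9]
130 203 [419.4 158.2 130.1] [458.7 201.3 139.7]
140 21 [437.9 174.5 140.8] [444.3 186.8 147.1]
150 42 [433.  163.6 154.3] [457.2 199.7 159.9]
160 123 [422.8 161.7 160.1] [456.3 199.6 169.9]
170 64 [434.6 168.6 170.3] [452.  194.6 179.9]
180 71 [435.  167.1 180.4] [453.3 194.5 190. ]
```

View pics/held.png

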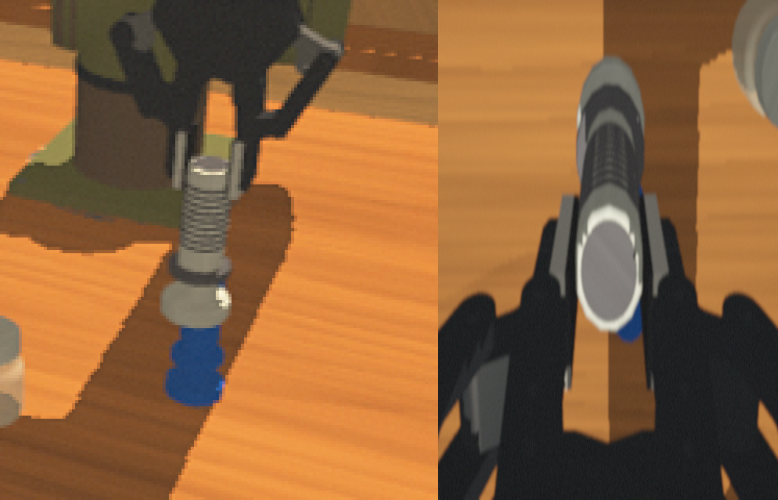

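The punch is held upright and square between the pads (foot at image (195,300) of the left half). Carrying it over the mark.

Call:
apply_moves(
  steps=[0.25,0.6,0,0,0.74,1.8,0,0,1.4,3.4,0,0,2.06,5,0,0,2.72,6.6,0,0,3.38,8.2,0,0,4.03,9.8,0,0,4.69,11.4,0,0,5.35,13,0,0,6.01,14.6,0,0,6.55,15.9,0,0,6.88,16.7,0,0,7.09,17.22,0,0,7.09,17.22,0,0,7.09,17.22,1.5,0,7.09,17.22,3,0,7.09,17.22,4,0,7.09,17.22,4.36,0,7.09,17.22,4.36,0,7.09,17.22,4.36,0],
)

```text
clock: 8.93
eef_pos: [613.6, -248.5, 70.9]
ee_rot: [0.001, 1.0, 0.0, 0.001]
wrist_force: [0.8, 0.9, -3.3]
finger_gap: 25.6
gripper_force: 59.7
```

```bash
python3 - <<'E'
from h import *
b=env.get_image("scene");a=env.get_image("top");w=env.get_image("wrist")
np.savez("e.npz",**b)
f=lambda c,u,v:cv2.resize(c[v:v+120,u:u+130],None,fx=3,fy=3,interpolation=3)
cv2.imwrite("pics/over.png",np.hstack([f(b["color"],130,160),cv2.resize(w["color"][130:330,225:441],(390,360))]))
s=env.observe();print(s["clock"],s["eef_pos"],s["finger_gap"],s["wrist_force"])
W=cloud(b);p=s["eef_pos"];r=(abs(W[...,0]-p[0])<40)&(abs(W[...,1]-p[1])<30)
for lo,hi in [(9.5,14),(14,20),(20,30),(46,54),(60,80),(80,100)]:
    q=W[r&(W[...,2]>lo)&(W[...,2]<=hi)]
    if len(q)>5: print(lo,len(q),q.min(0).round(1),q.max(0).round(1))
E
```

```text
9.075 [ 613.29695237 -248.65227341   70.70630587] 25.95053499161594 [-0.0913535  -0.34435268 -3.49108779]
14 13 [ 606.  -262.4   16.9] [ 637.7 -230.1   20. ]
20 165 [ 595.3 -270.8   20.2] [ 638.8 -228.8   30. ]
46 60 [ 601.6 -268.    47.1] [ 635.6 -230.1   54. ]
60 99 [ 606.  -258.2   60.2] [ 630.7 -235.3   79.9]
80 109 [ 604.9 -257.3   80.1] [ 630.7 -234.5   99.9]
```

View pics/over.png

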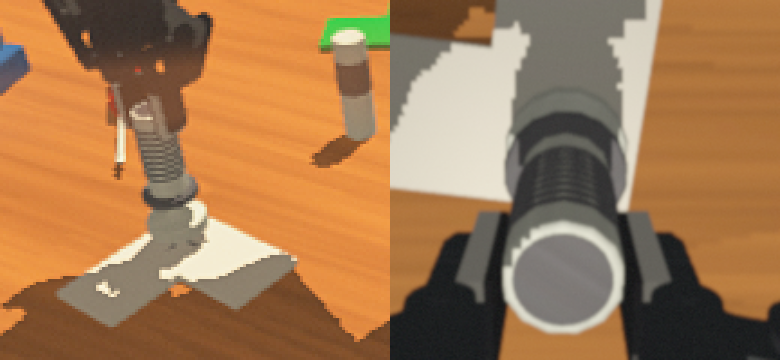

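Punch hovers above the L's corner, upright, about 11 mm clear and within ~2 mm of the mark. Approaching contact first.

Call:
apply_moves(
  steps=[-0.05,0,0.1,0,-0.05,0,0.2,0,-0.05,0,0.28,0,-0.05,0,0.34,0,-0.05,0,0.38,0,-0.05,0,0.42,0,-0.05,0,0.46,0,-0.05,0,0.5,0,-0.05,0,0.5,0],
  force=90,
)

```text
clock: 10.2
eef_pos: [611.7, -248.5, 57.8]
ee_rot: [0.0, 1.0, -0.0, 0.001]
wrist_force: [-1.6, -0.4, 6.4]
finger_gap: 25.1
gripper_force: 90.1
```

Call:
apply_moves(
  steps=[0,0,0.08,0,0,0,0.16,0,0,0,0.24,0,0,0,0.32,0,0,0,0.38,0,0,0,0.42,0,0,0,0.44,0,0,0,0.44,0,0,0,0.44,0],
)

```text
clock: 11.32
eef_pos: [612.3, -248.3, 47.9]
ee_rot: [0.0, 1.0, -0.0, 0.001]
wrist_force: [-1.1, 3.4, 10.8]
finger_gap: 24.6
gripper_force: 90.8
```

```bash
cat > m.py <<'E'
from h import *
b=env.get_image("scene");np.savez("f.npz",**b)
s=env.observe();print(s["clock"],s["eef_pos"],s["finger_gap"],s["wrist_force"])
W=cloud(b);r=(abs(W[...,0]-616)<40)&(abs(W[...,1]+249)<30)
for lo in range(9,120,4):
    q=W[r&(W[...,2]>lo)&(W[...,2]<=lo+4)]
    if len(q)>3: print(lo,len(q),q.min(0).round(1),q.max(0).round(1))
c=env.get_image("wrist");w=cloud(c);r=(abs(w[...,0]-612)<14)&(abs(w[...,1]+249)<10)&(w[...,2]>80)&(w[...,2]<118)
print("top z",np.percentile(w[r][:,2],[5,50,95]),w[r].min(0),w[r].max(0))
E
python3 m.py
```

```text
11.375 [ 612.30031931 -248.3599686    47.86840487] 24.99201000201518 [-1.44475432  3.11784141 10.99503032]
9 33 [ 597.9 -269.8    9.2] [ 650.6 -228.4   13. ]
13 34 [ 600.7 -255.1   13.2] [ 635.2 -229.2   16.9]
17 60 [ 595.4 -268.3   17. ] [ 633.9 -229.3   20.2]
25 24 [ 606.8 -256.2   25. ] [ 633.4 -229.7   28.9]
29 71 [ 594.6 -268.7   29.1] [ 633.1 -230.3   32.9]
33 23 [ 599.5 -256.5   33. ] [ 627.  -236.6   36.9]
37 18 [ 605.  -255.4   37.4] [ 627.9 -234.5   41. ]
41 17 [ 605.5 -249.8   41.2] [ 628.1 -235.9   44.4]
45 23 [ 604.8 -254.5   45.2] [ 627.7 -235.6   48.8]
49 18 [ 605.4 -254.3   49.1] [ 627.8 -234.9   53. ]
53 22 [ 603.4 -258.5   53.1] [ 627.6 -234.4   57. ]
57 17 [ 608.  -249.8   57.5] [ 628.2 -234.7   60.8]
61 27 [ 601.7 -255.8   61.3] [ 627.9 -235.5   64.9]
65 17 [ 610.2 -254.    65.4] [ 628.1 -235.3   68.9]
69 21 [ 607.  -254.4   69.1] [ 628.1 -234.6   73. ]
73 19 [ 604.7 -255.5   73.2] [ 627.9 -235.4   76.9]
77 18 [ 610.2 -254.5   77. ] [ 627.8 -235.3   80.8]
81 21 [ 604.1 -257.7   81.5] [ 628.5 -230.    84.6]
85 24 [ 619.1 -267.    85.2] [ 630.1 -228.1   88.9]
89 31 [ 609.3 -276.    89. ] [ 629.6 -224.3   92.5]
93 33 [ 606.1 -271.5   93. ] [ 627.1 -222.4   97. ]
97 67 [ 604.7 -274.6   97.1] [ 628.  -222.5  101. ]
101 37 [ 603.  -273.7  101. ] [ 626.  -222.1  104.9]
105 35 [ 603.5 -275.8  105.4] [ 626.  -222.5  108.9]
109 37 [ 605.  -275.3  109.1] [ 626.5 -222.4  112.7]
113 34 [ 604.4 -278.3  113. ] [ 625.4 -222.9  116.9]
117 33 [ 601.6 -268.4  117. ] [ 625.5 -223.1  120.8]
top z [ 86.87390346  99.25965923 100.43488143] [ 598.59948433 -258.99375076   80.04035936] [ 625.99667097 -239.00051251  101.54401059]
```

Top is at ~99 mm and the collar at 25–33 mm, so it is past the snap, near the stop. A small extra press to be certain.

Call:
apply_moves(
  steps=[0,0,0.03,0,0,0,0.05,0,0,0,0.05,0],
)

```text
clock: 11.8
eef_pos: [612.5, -248.4, 47.8]
ee_rot: [0.001, 1.0, -0.0, 0.002]
wrist_force: [-3.0, 2.7, 16.6]
finger_gap: 24.8
gripper_force: 91.3
```

Hard stop confirmed (force rises, no motion). Letting the spring back up while still holding, then releasing.

Call:
apply_moves(
  steps=[0,0,-0.06,0,0,0,-0.14,0,0,0,-0.22,0,0,0,-0.3,0,0,0,-0.38,0,0,0,-0.46,0,0,0,-0.52,0,0,0,-0.52,0,0,0,-0.52,0],
)

```text
clock: 12.92
eef_pos: [611.5, -248.5, 58.0]
ee_rot: [0.0, 1.0, -0.0, 0.0]
wrist_force: [-1.1, 0.9, 6.2]
finger_gap: 24.5
gripper_force: 90.0
```

Call:
apply_moves(
  steps=[0,0,-0.03,0,0,0,-0.03,0],
  force=30,
)

```text
clock: 13.18
eef_pos: [611.4, -248.5, 58.6]
ee_rot: [0.0, 1.0, -0.0, 0.0]
wrist_force: [-0.4, 1.1, 5.1]
finger_gap: 24.9
gripper_force: 90.0
```

Call:
apply_moves(
  steps=[0,0,0,0,0,0,0,0,0,0,0,0,0,0,0,0,0,0,0,0,0,0,0,0,0,0,0,0,0,0,0,0],
  gripper=1,
)

```text
clock: 14.18
eef_pos: [611.2, -248.3, 58.3]
ee_rot: [0.0, 1.0, -0.0, 0.0]
wrist_force: [-0.3, 0.3, -0.9]
finger_gap: 85.5
gripper_force: 0.0
```

Call:
apply_moves(
  steps=[0,0,-0.5,0,0,0,-1.5,0,0,0,-3,0,0,0,-4.5,0,0,0,-6,0,0,0,-6,0,0,0,-6,0],
)

```text
clock: 15.05
eef_pos: [610.8, -248.2, 208.6]
ee_rot: [0.0, 1.0, -0.0, 0.0]
wrist_force: [-1.2, 0.6, -0.2]
finger_gap: 85.1
gripper_force: 0.0
```

```bash
python3 m.py | head -30; python3 - <<'E'
from h import *
b=env.get_image("scene")["color"];w=env.get_image("wrist");a=env.get_image("top")["color"]
cv2.imwrite("pics/end.png",np.hstack([cv2.resize(b[160:280,130:260],(390,360)),cv2.resize(w["color"][60:330,190:480],(390,360))]))
W=cloud(w);r=(abs(W[...,0]-612)<30)&(abs(W[...,1]+249)<30)&(W[...,2]>105)&(W[...,2]<118)
q=W[r];print("top",q[:,2].mean(),cv2.minEnclosingCircle(q[:,:2].astype(np.float32)))
E
```

```text
15.1 [ 610.3227187  -247.89679052  207.55104031] 85.20483299537271 [-0.37303452 -0.15693948 -0.29219987]
9 25 [ 601.2 -260.8    9.4] [ 636.1 -228.4   12.6]
13 41 [ 594.4 -267.3   13.2] [ 635.  -227.3   17. ]
17 122 [ 592.4 -271.5   17. ] [ 634.8 -229.5   20.1]
21 8 [ 611.4 -252.1   21. ] [ 620.  -242.7   24.4]
25 7 [ 609.9 -249.8   25.3] [ 620.3 -244.1   28.8]
33 7 [ 616.9 -249.1   35.4] [ 630.7 -232.2   37. ]
37 22 [ 605.7 -260.4   37.4] [ 633.2 -230.    40.9]
41 71 [ 593.5 -266.9   41.3] [ 632.  -230.2   44.9]
45 21 [ 605.2 -265.1   45.1] [ 626.8 -232.2   48.9]
49 23 [ 603.2 -255.2   49.4] [ 627.8 -235.3   52.9]
53 13 [ 607.2 -253.6   54.2] [ 627.2 -235.7   56.7]
57 21 [ 607.2 -260.4   57.1] [ 627.9 -236.2   60.7]
61 25 [ 606.7 -258.4   61. ] [ 627.  -235.7   64.9]
65 20 [ 602.1 -254.9   65. ] [ 627.5 -237.    68.9]
69 23 [ 606.2 -261.5   69. ] [ 627.5 -236.4   72.7]
73 24 [ 599.9 -257.5   73.2] [ 628.2 -236.1   76.9]
77 23 [ 607.  -256.9   77.7] [ 626.8 -236.3   80.9]
81 18 [ 603.1 -259.8   81.4] [ 626.6 -236.9   84.8]
85 24 [ 601. -254.   85.] [ 628.  -236.1   88.9]
89 22 [ 606.5 -254.1   89.1] [ 626.9 -236.3   93. ]
93 22 [ 604.1 -257.5   93.3] [ 627.8 -236.1   96.7]
97 23 [ 604.7 -261.5   97.1] [ 627.1 -235.6  100.7]
101 26 [ 604.  -252.9  101. ] [ 627.9 -235.6  104.9]
105 25 [ 603.7 -256.7  105.5] [ 626.6 -236.5  109. ]
109 72 [ 601.5 -263.3  109.3] [ 626.5 -235.6  112.9]
top z [ 89.6899594  111.22124776 112.56169453] [ 598.03806194 -258.94127537   80.10079077] [ 625.60323701 -239.01523679  113.29258501]
top 111.22207111992478 ((611.0625610351562, -248.90887451171875), 13.920060157775879)
```

View pics/end.png

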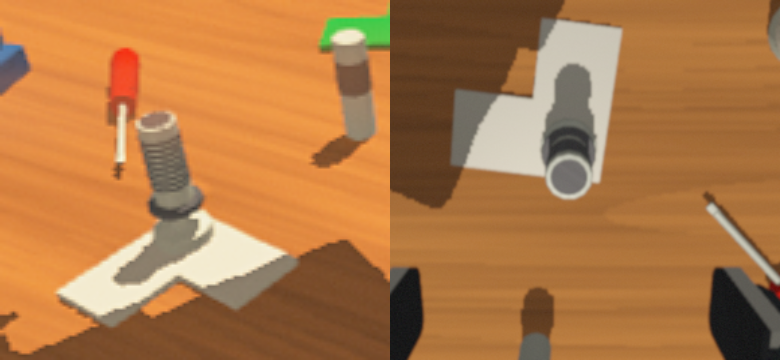

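The punch stands upright at (611, -249) with its top at 111 mm, so it is sprung out. The blank looks unmoved and the gripper is clear.

```bash
python3 -c "
from bench import env
print(env.sign_off())"
```

```text
the job is handed in; nothing more can be done
None
```

The punch was pressed to its hard stop on the L blank's corner mark and left released, sprung back and upright within about 2 mm of it; the job is handed in, but no verdict came back.

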